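# Gauge the tensile specimens kept behind the tote

## Task

Lift the grey tote off the specimen board and stand it on the black rubber mat, so that you can get at the specimens lying behind it. Take each specimen there is, the widest first and the narrowest last, lay it on the bench caliper square to the jaws with one wide head between them, and slide the jaw shut until both jaws press on that head, and keep it pressed for a moment; then open the jaw and lay the specimen flat in the grey tray. Finally put the tote back upright on its outlined place on the board, square with the outline, without disturbing the other things on the bench.

Things in the scene. Friction and masses are not known exactly. Their poses are not given: they have to be found in the camera images.
- tote: grey open tote, about 0.55 kg, base 100 (x) by 180 mm (y). Its long sides flare to a rim 180 mm wide in x, 196 in y, at 100 mm height, which overhangs the specimens' near heads. An aluminium carrying bar runs along its y over the middle: 16 mm thick in x, its underside 118 and top 140 mm above the origin, 160 mm free between end posts. Origin: centre of the underside.
- board: grey painted plate, fixed, 4 mm thick, 230 mm in y, in x from -160 to +130 mm of its origin (on its underside). The tote stands on its robot-side half, long side along the board's y; behind it the specimens lie along the board's x, about 70 mm apart in y, centred about x = +40 mm.
- tote_home (a point): middle of the white rectangular outline (104 by 190 mm) on the board's top: where the tote's origin belongs, tote x along board x (either way round).
- mat: black rubber mat, fixed, 200 mm (x) by 190 mm (y), 4 mm thick; origin: centre of its underside. The tote fits on it with its x along the mat's x.
- spec_wide: aluminium dog-bone tensile specimen, 120 mm long (x), 20 mm thick, about 0.16 kg: heads 50 mm wide (y), 38 mm long at both ends, a waist 20 mm wide and 44 mm long between. The widest of the three. Origin: centre of its underside; it lies flat, z up. May be absent (two or all three are there).
- spec_mid: aluminium dog-bone tensile specimen, 120 mm long (x), 20 mm thick, about 0.16 kg: heads 40 mm wide (y), 38 mm long at both ends, a waist 20 mm wide and 44 mm long between. The middle one. Origin: centre of its underside; it lies flat, z up. May be absent (two or all three are there).
- spec_narrow: aluminium dog-bone tensile specimen, 120 mm long (x), 20 mm thick, about 0.16 kg: heads 30 mm wide (y), 38 mm long at both ends, a waist 20 mm wide and 44 mm long between. The narrowest. Origin: centre of its underside; it lies flat, z up. May be absent (two or all three are there).
- caliper: bench caliper, fixed, origin at bench height: white base, its flat bed 25 mm above the bench, x -90 to 69 and y -68 to 92 mm; at x 69 to 85 a steel beam along y, 50 mm high. The jaws, 30 mm high, stand on the bed at x 18 to 69. A specimen goes on the bed along x, its middle near x = -8 mm: then its far head is between the jaws, its waist and the robot's fingers clear of them.
- anvil: fixed jaw of the caliper; its measuring face is the plane y = -35 mm of the caliper's frame and looks to +y (its origin is that of the caliper).
- jaw (a joint): gap between the jaws in m: the sliding jaw's face lies at y = -35 mm + this in the caliper's frame. 0 is closed, 0.085 fully open; it opens along the caliper's +y, with about 2.5 N of friction, and stays where it is left. Rigid: once both jaws bear on a part, keep pushing lightly (some newtons) for a moment.
- jaw_tab (a point): grip point of the black upright tab on the sliding jaw, 78 mm above the bench. The tab is 12 mm thick in the caliper's x and 36 mm long in y, and reaches from 55 to 95 mm above the bench; the point is 18 mm behind (+y of) the sliding jaw's face. Jaw, beam and readout lie below 61 mm height.
- tray: grey tray, fixed, 172 mm (x) by 206 mm (y) outside, walls 6 mm thick and 25 mm high, inner floor 6 mm above its origin (centre of its underside). Three specimens fit side by side along its x, 55 mm apart.
- test_block: bystander: steel disc 64 mm across, 16 mm high, origin under its centre
- bottle: bystander: white plastic bottle 60 mm across, 150 mm high, origin under its centre
- jar: bystander: brown glass jar 64 mm across, 70 mm high, origin under its centre
- loupe: bystander: black stand magnifier 48 mm across, 60 mm high
- mouse: bystander: black computer mouse 68 mm across, 34 mm high

How it is judged:
By the outcome, as a careful person would: the job done as asked, in the order asked, and still so for the second after the job is handed in, with the robot touching nothing.
Of spec_wide, spec_mid, spec_narrow only 2 to 3 are there at a start; the rules pass over those that are not, and their reading is None.
At some moment in a run one of tote, spec_wide, spec_mid, spec_narrow may be knocked a few centimetres aside while the robot is not near it.
It also fails if it takes over 210 s, if anything falls off the work surface, if the arm or the gripper's body presses on something with over 40 N, if the wrist force passes 120 N, or if a joint passes its speed limit or range.

## Robot

A 6-joint arm with a two-finger parallel gripper is mounted at the origin on the work surface. World frame = base frame: x ahead of the robot, y to its left, z up, the work surface at z = 0. Lengths are in m, angles in rad, forces in N, time in s.
With the tool pointing down it reaches from about 0.325 to 0.775 m from the base axis. Payload 5.5 kg.
Tool frame: the origin (TCP) lies between the finger pads; the fingertips stand 8 mm ahead of it and the grasp point (between the pads) lies 11 mm behind it (manip.tcp_to_tips is the distance from the TCP to the fingertips, in m); z points along the fingers, y is the line along which they close (so a half turn about z gives the same grasp; the last joint's range is limited). The gripper opens to 88 mm and grips with 3 to 60 N. Pads are 20 mm wide; open, the fingers measure 115 mm over their backs; the gripper's body (75 mm by 178 mm) begins 61 mm behind the grasp point.
Start: joints at [-0.057, 0.091, 1.231, -0, 1.82, -0.057], TCP at [0.6, -0, 0.231] pointing down, gripper open.
Joint ranges: [-2.87, 2.87], [-0.86, 2.18], [0.17, 2.46], [-1.51, 4.65], [0.06, 2.69], [-2.65, 2.65]. Speed limits (rad/s): [2.57, 2.57, 3.01, 3.14, 3.14, 3.14].

## Interface

Orientations are given as a unit quaternion [w, x, y, z].
In Python, from bench import manip, ticket, get_image gives the robot as it stands (manip), with the cameras as plain functions and the job (ticket). Calls block until the motion is done:
- manip.move_to(position, orientation): joint-space move of the TCP to a pose.
- manip.move_l(position, speed=0.15, orientation=None): straight line of the TCP; orientation=None keeps the orientation; speed is the mean speed in m/s.
- manip.movej(angles): joint-space move.
- manip.gripper_open() and manip.close(): open the fingers fully, or close them until they stop; the grip force is fixed at half the most.
- manip.hold(seconds).
- manip.inverse_kinematics(position, orientation): joint angles nearest the present ones, or None.
- manip.state(): the state.
- get_image(name): name is "scene" or "side" or "wrist"; returns a dict with "frame" (420x560x3 uint8, blue, green, red), "depth" (420x560 float32, m along the optical axis (not along the pixel's ray), 0 where there is no reading), "camera_matrix" (3x3 intrinsics, pixels), "k1" (the pictures are not rectified: a ray, as slopes to the right and down, at radius r is drawn at 1 + k1 r^2 times it, then the intrinsics apply), "view" (4x4, takes a point from world to camera coordinates). Camera axes: x right, y up, looking along -z (the intrinsics and any distortion apply to the point x, -y, -z); pixel columns grow to the right and rows downward; lengths in m; the calibration is good to about 2 mm. A picture is of the moment at which its call begins.
A pose or a line that the arm cannot do raises manip.IKError and nothing moves.
- ticket.job_done(): hands the job in; it is judged then, once.
The state is a dict: "time": time; "joint_pos": joint angles; "dq": joint speeds; "joint_torque": joint torques, N m; "ee_pos": TCP position; "ee_rot": TCP orientation; "ft_force": force on the tool from outside, world axes, zero at the start; "moment": the same for the moment, N m; "finger_gap": finger opening in m; "finger_force": force on a finger pad.
Only numpy, scipy, OpenCV 4.12 (cv2) and the standard library are available. Lean on these libraries where they do the work, as an engineer would, in place of code of your own. Each camera call takes 0.05 s, during which the arm holds its last target. There are 200 camera calls.

## Working session

There is one attempt and no reset: what is moved stays moved. The work goes in short steps, each a Python script; the robot and the scene stay as the last script left them, time stands still between calls to the robot, and variables do not carry over. Pictures are saved under pics/ and viewed, at most 14 in all, crops included, and the job is handed in when it is done.

```bash
ls; mkdir -p pics
python3 - <<'E'
from bench import manip, ticket, get_image
import cv2,numpy as np
for n in ("scene","side","wrist"):
    d=get_image(n); cv2.imwrite(f"pics/{n}0.png",d["frame"]); np.savez(f"pics/{n}0.npz",**d)
    print(n,d["camera_matrix"].tolist(),d["k1"],np.round(d["view"],3).tolist(),(d["depth"]>0).mean())
a=[cv2.imread(f"pics/{n}0.png") for n in ("scene","side")]
s=manip.state();print(s)
E
```

```text
bench.py
pics
scene [[404.6674062186503, 0.0, 280.94149185960214], [0.0, 404.6674062186503, 204.9696951005992], [0.0, 0.0, 1.0]] 0.031165511959815317 [[-0.121, 0.993, 0.005, 0.051], [-0.801, -0.1, 0.591, 0.417], [0.587, 0.068, 0.807, -1.294], [0.0, 0.0, 0.0, 1.0]] 0.9958630952380952
side [[424.05384368643877, 0.0, 283.75303618637355], [0.0, 424.05384368643877, 209.43288764553284], [0.0, 0.0, 1.0]] -0.08142263550145758 [[-0.924, -0.383, -0.003, 0.537], [0.232, -0.566, 0.791, -0.184], [-0.304, 0.73, 0.612, -0.821], [0.0, 0.0, 0.0, 1.0]] 0.9958545918367347
wrist [[298.91214093737244, 0.0, 282.61076763979986], [0.0, 298.91214093737244, 211.86395651737212], [0.0, 0.0, 1.0]] -0.05131778469956577 [[1.0, 0.001, -0.003, -0.599], [-0.002, 0.958, -0.288, 0.035], [0.002, 0.288, 0.958, -0.393], [0.0, 0.0, 0.0, 1.0]] 0.9959736394557823
{'time': 0.15, 'joint_pos': array([-5.66953617e-02,  9.17061330e-02,  1.23160905e+00,  2.14190688e-05,
        1.81977066e+00, -5.67115521e-02]), 'dq': array([ 0.00030551, -0.0026892 , -0.00424395, -0.00050633, -0.00015292,
        0.00095122]), 'joint_torque': array([ 1.35033202e-03, -4.47044814e+01, -4.06907630e+01,  6.99103042e-02,
        2.74600578e-02, -1.16549641e-04]), 'ee_pos': array([5.99797767e-01, 1.95808051e-05, 2.29754615e-01]), 'ee_rot': array([-5.63905847e-04,  7.07098999e-01,  7.07114169e-01, -4.89410114e-04]), 'ft_force': array([ 0.74765668, -0.46881663,  0.57120062]), 'moment': array([-0.01947361, -0.03852781, -0.00439728]), 'finger_force': 0.0, 'finger_gap': 0.08804763990002659}
```

View pics/scene0.png

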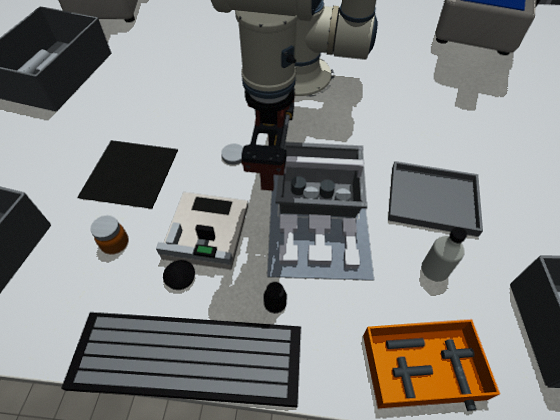

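View pics/side0.png

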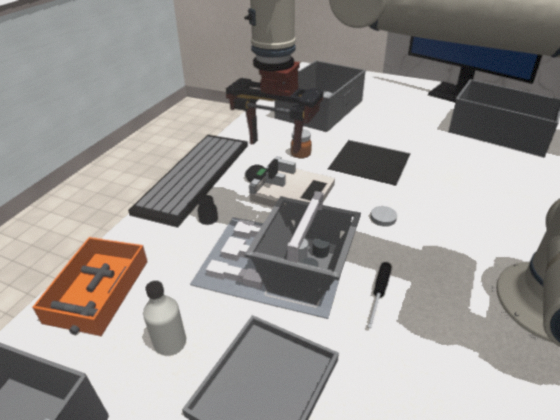

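```bash
cat > h.py <<'E'
import cv2, numpy as np
def load(n): 
    f=np.load(f"pics/{n}.npz"); return {k:f[k] for k in f.files}
def cloud(d):
    """world point per pixel, from depth"""
    h,w=d["depth"].shape; v,u=np.mgrid[:h,:w]
    p=cv2.undistortPoints(np.stack([u,v],-1).reshape(-1,1,2).astype(np.float64),d["camera_matrix"],np.array([float(d["k1"]),0,0,0])).reshape(h,w,2)
    z=d["depth"].astype(float); c=np.stack([p[...,0]*z,-p[...,1]*z,-z],-1)
    V=d["view"]; return (c-V[:3,3])@V[:3,:3]
def pix(d,P):
    V=d["view"]; c=np.atleast_2d(P)@V[:3,:3].T+V[:3,3]; s=np.stack([c[:,0],-c[:,1],-c[:,2]],1)
    return cv2.projectPoints(s,np.zeros(3),np.zeros(3),d["camera_matrix"],np.array([float(d["k1"]),0,0,0]))[0].reshape(-1,2)
def ortho(d,z,x0,x1,y0,y1,mm=1.0):
    """picture seen from above of plane z: row = x, col = y (1 mm/px), and height of the surface seen there"""
    xs=np.arange(x0,x1,mm*1e-3); ys=np.arange(y0,y1,mm*1e-3)
    X,Y=np.meshgrid(xs,ys,indexing="ij")
    p=pix(d,np.stack([X.ravel(),Y.ravel(),np.full(X.size,z)],1)).reshape(*X.shape,2).astype(np.float32)
    return cv2.remap(d["frame"],p,None,cv2.INTER_LINEAR), cv2.remap(cloud(d).astype(np.float32),p,None,cv2.INTER_NEAREST)
def rects(mask,pts,amin):
    """min-area rectangles (x,y) m of the mask's blobs, from world xy of pixels"""
    n,l,st,_=cv2.connectedComponentsWithStats(mask.astype(np.uint8)); out=[]
    for i in range(1,n):
        if st[i,4]<amin: continue
        r=cv2.minAreaRect((pts[l==i][:,:2]*1000).astype(np.float32)); out.append((np.round(r[0],1),np.round(r[1],1),round(r[2],1),st[i,4],np.round(np.median(pts[l==i],0)*1000)))
    return out
E
python3 - <<'E'
from h import *
d=load("scene0"); P=cloud(d); f=d["frame"].astype(int); z=P[...,2]
g=f.mean(-1)
reg=(P[...,0]>.3)&(P[...,0]<.85)&(abs(P[...,1])<.5)
def show(n,m,a=80):
    print(n)
    for r in rects(m&reg,P,a): print("  ",*r)
t=z[(g>200)&reg]; print("floor z",np.percentile(t,[5,25,50,75,95]))
show("mat",(g<50)&(z>-.006)&(z<.012),500)
show("h25 bed",(abs(z-.025)<.004)&(g>150))
show("spec",(abs(z-.024)<.005)&(P[...,1]>-.05)&(P[...,1]<.2))
show("beam",(abs(z-.05)<.004))
show("tray",(z>.003)&(z<.032)&(P[...,1]>.2)&(g<140),500)
show("rim",abs(z-.104)<.006)
show("bar",abs(z-.144)<.006,30)
show("jaws",(abs(z-.055)<.004),20)
show("tab",(z>.065)&(z<.1)&(P[...,1]<-.05)&(g<60),20)
o,_=ortho(d,.004,.35,.85,-.45,.5)
cv2.imwrite("pics/o1.png",cv2.resize(o,(800,421)))
E
```

```text
floor z [-0.00282561 -0.00140192 -0.00039644  0.00064044  0.00251203]
mat
   [ 466.5 -385.1] [190.  200.2] 87.1 4365 [ 476. -384.    4.]
h25 bed
   [ 602.4 -151.4] [159.8 148.4] 87.5 2156 [ 603. -155.   25.]
   [644.   45.7] [69.2 30.5] 9.1 250 [655.  48.  24.]
   [639.4 112.2] [67.4 46.4] 4.4 411 [648. 112.  23.]
   [638.2 182.3] [72.4 29.2] 6.2 298 [644. 183.  23.]
spec
   [438.8  96.5] [ 10.  171.7] 3.6 230 [438. 103.  24.]
   [620.9  39.6] [123.5  39.6] 6.8 713 [627.  40.  24.]
   [613.3 109. ] [122.9  48.7] 4.5 843 [623. 109.  24.]
   [614.1 179.7] [122.3  32. ] 5.4 592 [617. 180.  23.]
   [839.2   8.9] [ 21.4 117.1] 0.1 531 [841.  13.  21.]
beam
   [511.8  79.3] [36.7 33. ] 6.3 154 [513.  80.  52.]
   [507.1 155.2] [34. 36.] 6.5 156 [509. 155.  52.]
   [ 672.5 -171.5] [121.5  69.4] 85.7 391 [ 693. -200.   49.]
   [701.1 -91.4] [34.6 22.9] 80.1 122 [700. -92.  49.]
   [813.4 315.7] [ 72.7 210.1] 0.0 451 [804. 335.  49.]
tray
   [458.1 379.2] [206.6 177.1] 84.9 5230 [458. 383.   7.]
   [815.6 320. ] [ 69.3 196.6] 0.2 2544 [823. 340.  10.]
rim
   [417.1 100.3] [186.7  46.3] 89.9 478 [409. 109. 104.]
   [525.1 101.2] [118.8 197.3] 3.7 875 [572. 115. 104.]
   [657.7 362.8] [52.7 43.7] 60.3 245 [667. 356. 103.]
bar
   [491.9 102.7] [ 19.1 169.6] 3.4 530 [493. 105. 143.]
   [653.3 364.9] [26.1 28.7] 10.6 178 [655. 364. 148.]
jaws
   [511.8  78.8] [32.9 36.5] 71.1 125 [512.  79.  52.]
   [507.6 154.7] [35.  34.7] 8.2 126 [509. 155.  52.]
   [559.8  91. ] [ 3.4 93.1] 3.4 44 [560.  93.  55.]
   [ 661.4 -207.3] [17.3 52.7] 88.2 158 [ 663. -207.   54.]
   [ 688.4 -336.8] [13.8 47.5] 38.0 42 [ 693. -335.   57.]
   [ 685.8 -137.2] [28.7 32.7] 86.4 68 [ 678. -140.   55.]
   [ 706.6 -128.2] [11.8 43.9] 8.3 60 [ 708. -122.   57.]
   [667.8 354.7] [57.8 22.6] 56.6 60 [676. 350.  55.]
   [770.7  31.7] [30.  36.2] 70.4 132 [774.  30.  58.]
tab
   [ 667.1 -131.2] [35.3 12.8] 87.7 206 [ 671. -129.   89.]
```

View pics/o1.png

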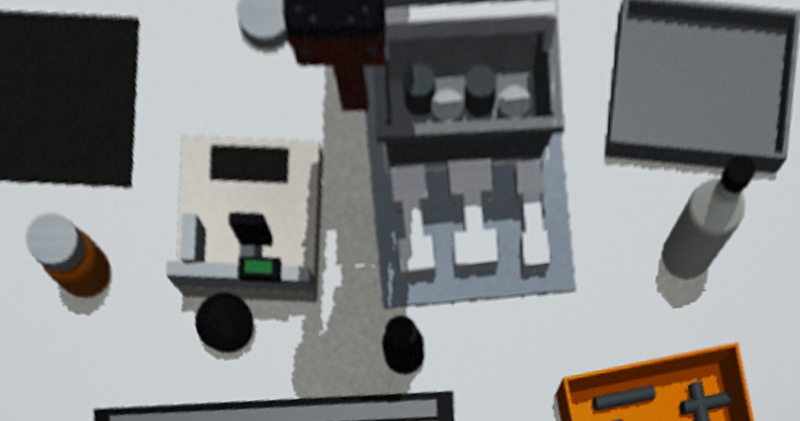

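View pics/wrist0.png

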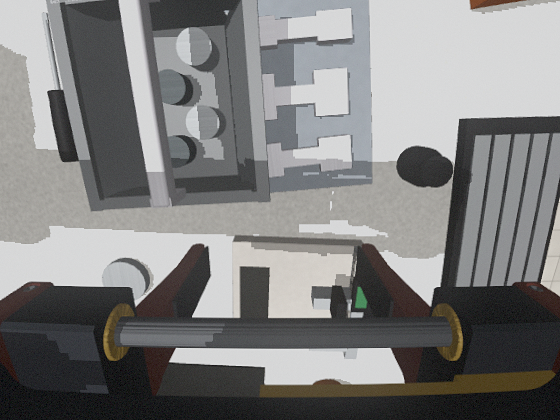

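Scene picture: mat (128,173), caliper (205,228), board with tote and three specimens (325,220), and tray (435,195). From left to right the specimens are mid, wide and narrow (all three present). The depth measurements agree with the known sizes, so I'm moving the tote now.

```bash
cat > r.py <<'E'
from bench import manip, ticket, get_image
from h import *
from scipy.spatial.transform import Rotation as R
def down(a):
    a=np.radians(a); m=np.array([[-np.sin(a),np.cos(a),0],[np.cos(a),np.sin(a),0],[0,0,-1.]])
    q=R.from_matrix(m.T if 0 else np.column_stack([[-np.sin(a),np.cos(a),0],[np.cos(a),np.sin(a),0],[0,0,-1]])).as_quat()
    return [q[3],*q[:3]]
def L(x,y,z,a=None,v=.2): manip.move_l([x,y,z],v,None if a is None else down(a))
def st(tag=""):
    s=manip.state(); print(tag,"t%.1f"%s["time"],np.round(s["ee_pos"]*1000,1),"F",np.round(s["ft_force"],1),"gap%.1f ff%.1f"%(s["finger_gap"]*1000,s["finger_force"])); return s
def snap(cam,name,png=True):
    d=get_image(cam); np.savez(f"pics/{name}.npz",**d)
    if png: cv2.imwrite(f"pics/{name}.png",d["frame"])
    return d
def land(x,y,z0,z1,dF=3,v=.03,step=.002):
    """lower until the vertical force rises by dF or z1 is reached"""
    f0=manip.state()["ft_force"][2]; z=z0
    while z>z1+1e-6:
        z=max(z-step,z1); L(x,y,z,v=v)
        if manip.state()["ft_force"][2]-f0>dF: break
    return z
E
sed -i 's/q=R.from_matrix(m.T if 0 else /q=R.from_matrix(/; /m=np.array/s/; m=.*//' r.py
python3 - <<'E'
from r import *
bx,by,a=.4919,.1027,3.4
manip.move_to([bx,by,.22],down(a)); 
L(bx,by,.122); st("at bar"); manip.close(); s=st("grip")
L(bx,by,.15,v=.08); s=st("lifted"); L(bx,by,.29)
mx,my,ma=.4665,-.3851,-2.9
L(mx,my,.29,ma,v=.25); st("over mat"); L(mx,my,.14,v=.2)
print(land(mx,my,.128,.120)); st("landed")
manip.gripper_open(); L(mx,my,.25); st()
L(.56,.02,.33,0,v=.3)
snap("wrist","w1"); snap("scene","s1"); st()
E
```

```text
at bar t1.4 [492.7 102.1 122.8] F [-1.  -0.8  0.2] gap87.7 ff0.0
grip t2.5 [491.8 102.7 121.9] F [-0.9 -0.   1. ] gap16.0 ff30.0
lifted t3.0 [492.1 102.7 150.5] F [-0.7  0.4 -6.6] gap15.9 ff30.0
over mat t6.0 [ 466.8 -384.2  290.4] F [ 0.   0.8 -6.5] gap15.7 ff30.0
0.12
landed t8.3 [ 466.6 -385.1  122. ] F [-4.1  3.8  3.9] gap15.9 ff30.0
 t10.2 [ 466.3 -384.9  248.6] F [ 0.2 -0.4 -0.2] gap87.9 ff0.0
 t11.9 [559.8  18.9 329.8] F [1.3 0.1 0.3] gap88.0 ff0.0
```

View pics/w1.png

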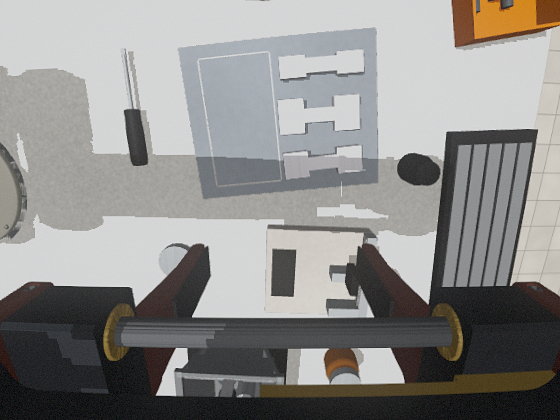

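View pics/s1.png

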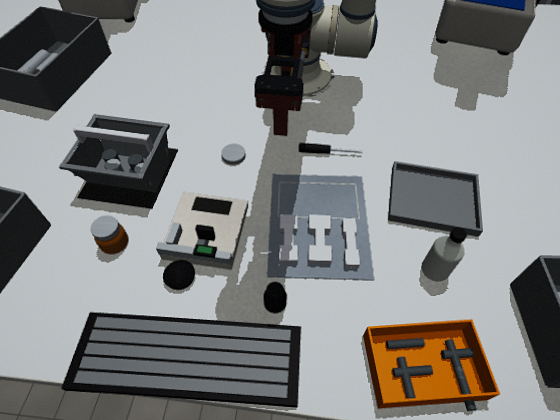

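Tote stands on the mat; wrist view shows the outline (240,118) and specimens at (320,62), (320,113), (322,162). Now I'll measure both views.

```bash
cat >> h.py <<'E'
def specs(d,zt=.024,box=(.5,.75,-.05,.25),amin=150,tol=.005,bright=None):
    """top faces at height zt: list of (x,y,yaw deg,length,width) by casting the blob onto plane zt"""
    o,P=ortho(d,zt,*box,mm=.5); z=P[...,2]; m=(abs(z-zt)<tol)
    if bright: m&=o.mean(-1)>bright
    m=cv2.morphologyEx(m.astype(np.uint8),cv2.MORPH_OPEN,np.ones((5,5)))
    out=[]
    for c in cv2.findContours(m,cv2.RETR_EXTERNAL,cv2.CHAIN_APPROX_NONE)[0]:
        if cv2.contourArea(c)<amin*4: continue
        (cx,cy),(w,h),a=cv2.minAreaRect(c)   # cx = col = y, cy = row = x
        X=np.array([box[0]+cy*.0005,box[2]+cx*.0005])
        a=90-a                                # direction of side w, measured from x to y
        if w<h: w,h,a=h,w,a-90
        a=(a+90)%180-90
        out.append((np.round(X*1000,1),round(a,1),round(w/2,1),round(h/2,1)))
    return out
E
python3 - <<'E'
from r import *
for n in ("w1","s1"):
    d=load(n); print(n)
    for s in specs(d): print("  ",*s)
    P=cloud(d);g=d["frame"].mean(-1);hsv=cv2.cvtColor(d["frame"],cv2.COLOR_BGR2HSV)
    reg=(P[...,0]>.34)&(P[...,0]<.72)&(P[...,1]>-.06)&(P[...,1]<.26)
    b=(hsv[...,1]>25)&(hsv[...,0]>90)&(hsv[...,0]<130)&(g<190)
    m=cv2.morphologyEx((reg&(abs(P[...,2]-.004)<.01)&b).astype(np.uint8),cv2.MORPH_CLOSE,np.ones((9,9)))
    print(" board",*rects(m,P,2000))
    for s in specs(d,.025,(.48,.72,-.27,-.05),1000,.004): print("  bed",*s)
    for s in specs(d,.050,(.6,.75,-.3,0),50,.004): print("  beam",*s)
    for s in specs(d,.055,(.6,.72,-.25,-.05),50,.003): print("  jaws",*s)
    for s in specs(d,.095,(.6,.75,-.25,-.05),25,.004): print("  tab",*s)
    for s in specs(d,.025,(.34,.6,.24,.52),1000,.004): print("  trayrim",*s)
    for s in specs(d,.144,(.3,.6,-.55,-.25),100,.006): print("  totebar",*s)
d=load("w1");o,_=ortho(d,.004,.34,.74,-.06,.26,.6);cv2.imwrite("pics/o2.png",o)
E
```

```text
w1
   [621.   40.7] 6.0 121.7 41.9
   [613.9 179.3] 5.2 121.4 32.3
   [613.  110.5] 4.5 122.1 51.7
 board (array([528.1,  42.1]), array([210.9, 107.1]), 5.3, np.int32(2413), array([506.,  15.,   5.]))
  bed [ 613.6 -149.7] -2.6 169.9 164.0
  beam [699.8 -80.7] 0.0 17.5 16.5
  beam [ 650. -133.] 0.0 22.0 3.0
  beam [ 675.2 -204.4] 30.4 64.9 52.1
  jaws [ 649. -140.] -3.9 23.2 19.8
  jaws [ 660.5 -206.8] 0.0 51.0 17.5
  tab [ 665.4 -131. ] 88.2 39.8 13.9
s1
   [622.3  39.7] 6.7 125.8 41.8
   [615.3 179.2] 5.0 124.8 34.6
   [613.9 108.9] 4.4 126.3 50.9
 board (array([754.1, 124.4]), array([680.1, 228.3]), 5.4, np.int32(7566), array([550., 107.,   4.]))
  bed [ 605.2 -150. ] 87.5 161.9 154.3
  beam [701.2 -92. ] -90.0 37.0 19.5
  beam [ 686.  -189.1] 85.9 88.1 41.7
  jaws [ 676.8 -142. ] -90.0 17.0 15.5
  jaws [ 662.1 -206.7] -2.9 53.6 18.0
  tab [ 665.8 -131.2] -90.0 36.5 16.5
  trayrim [458.8 378.8] 84.4 208.5 179.8
  totebar [ 469.3 -384.1] 87.3 178.4 22.6
```

View pics/o2.png

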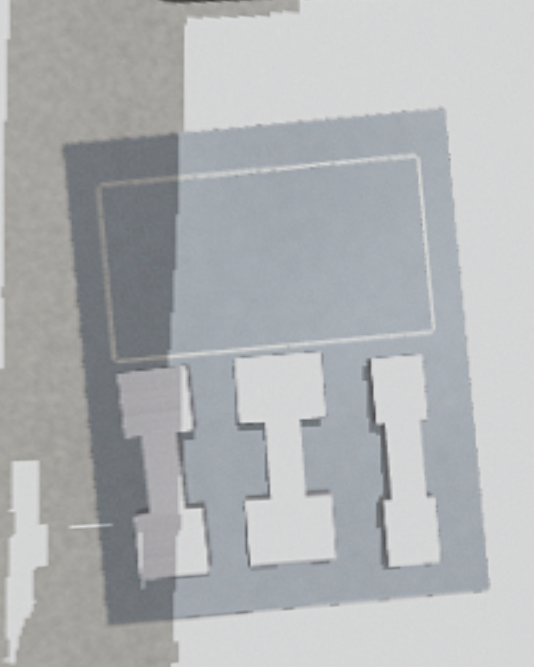

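The rectified view shows the outline corners at about (99,184), (417,154), (435,331) and (117,362). That puts home near (495,100) mm with yaw +5.4°. The jaw gap is only about 49 mm, so it has to be opened first. I'll take a close wrist view of the caliper and of the board to refine this.

Run:
```python
from r import *
L(.53,-.15,.30,-92.5,v=.3); dc=snap("wrist","wc"); st()
L(.54,.105,.30,-85,v=.3); ds=snap("wrist","wb"); st()
for z,b,am,tol,n in ((.055,(.6,.72,-.25,-.05),50,.003,"jaws55"),(.095,(.6,.75,-.25,-.05),25,.004,"tab"),(.050,(.6,.75,-.3,0),50,.002,"beam"),(.025,(.48,.72,-.27,-.05),1000,.003,"bed")):
    for s in specs(dc,z,b,am,tol): print(n,*s)
for s in specs(ds): print("spec",*s)
o,_=ortho(dc,.055,.5,.74,-.28,-.04,.4)
o2,_=ortho(ds,.004,.42,.72,-.03,.24,.5)
h=600;cv2.imwrite("pics/o3.png",cv2.resize(np.hstack([o,np.pad(o2,((0,0),(0,0),(0,0)))[:600]]) if o.shape[0]==o2.shape[0] else np.hstack([o]+[cv2.resize(o2,(540,600))]),(800,420)) )
cv2.imwrite("pics/o3a.png",o)
```

```text
t13.7 [ 530.1 -149.7  300.1] F [-0.2 -0.3 -0.3] gap87.6 ff0.0
 t14.8 [540.1 103.7 300.1] F [-0.2  0.5 -0.8] gap87.7 ff0.0
jaws55 [ 682.5 -142.2] -90.0 15.5 8.0
jaws55 [ 648.6 -140.8] -2.6 20.2 16.3
jaws55 [ 661. -208.] 0.0 50.0 17.0
tab [ 665.3 -131.9] 87.4 34.6 13.5
beam [699.1 -88.8] 87.3 31.0 15.9
beam [ 695.1 -192.2] 87.9 84.5 17.1
bed [ 609.6 -150.4] 87.7 161.6 159.2
spec [620.5  40.6] 6.9 121.2 41.9
spec [612.9 110.5] 4.3 120.2 51.4
spec [613.1 179.1] 4.7 120.9 32.3
```

View pics/o3a.png

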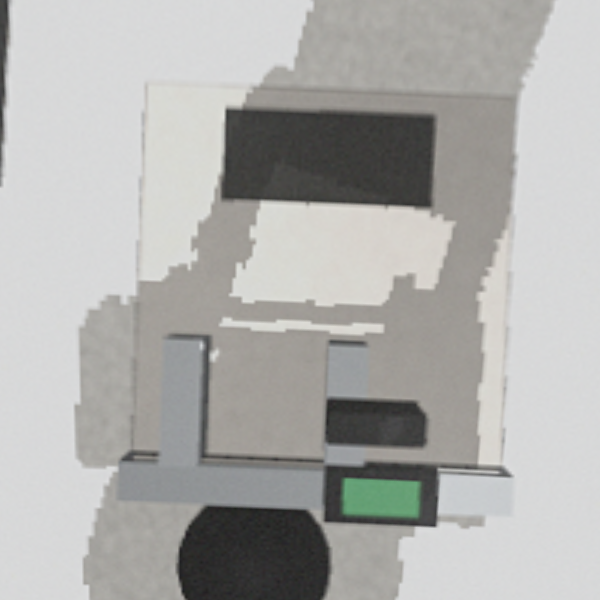

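Caliper frame: origin (619.5, −162.9) mm, yaw −2.6°. The anvil face is at column 205 of the picture, the sliding jaw at column 328, and the gap is about 49 mm. Next I open the jaw, then nudge the narrow specimen a few mm aside, since fingers around the wide one would clear it by only about 1 mm.

```bash
cat >> r.py <<'E'
C=np.array([.6195,-.1629]); CY=-2.6
def rot(deg): 
    t=np.radians(deg); return np.array([[np.cos(t),-np.sin(t)],[np.sin(t),np.cos(t)]])
def cal(x,y): return C+rot(CY)@np.array([x,y])
TABX=.0443; ZT=.072
def grip_tab(gap):
    x,y=cal(TABX,gap-.017); L(x,y,.15,CY,v=.3); L(x,y,ZT,v=.15); manip.close(); return st("tab")
def slide_to(gap,v=.08): x,y=cal(TABX,gap-.017); L(x,y,ZT,v=v)
def leave_tab():
    manip.gripper_open(); p=manip.state()["ee_pos"]; L(p[0],p[1],.16,v=.25)
E
python3 - <<'E'
from r import *
L(.60,-.10,.25,CY,v=.3)
grip_tab(.0495); slide_to(.0815); st("open"); leave_tab()
manip.close()
c=np.array([.6131,.1785]); n=rot(4.7)@[0,1]
p=c-.034*n; q=c-.0145*n
L(*p,.12,-85.3,v=.3); L(*p,.05); z=land(*p,.03,.015,4); st("down")
L(*q,.015,v=.04); st("pushed"); L(*p,.015,v=.1); L(*p,.10); manip.gripper_open()
L(.54,.105,.28,-85,v=.3); d=snap("wrist","wb2"); st()
for s in specs(d): print("spec",*s)
E
```

```text
tab t18.7 [ 665.6 -132.5   72. ] F [ 2.7 -0.7 -1.9] gap11.8 ff30.0
open t19.3 [667.  -99.5  72. ] F [ 3.8  2.1 -2.2] gap11.8 ff30.0
down t27.1 [615.8 144.6  14.9] F [-0.1 -0.6 -0.2] gap0.2 ff0.0
pushed t27.8 [614.2 164.3  15. ] F [-0.3 -0.5  0.2] gap0.7 ff0.0
 t30.9 [539.8 105.2 277.1] F [-0.7  0.4 -1.2] gap87.6 ff0.0
spec [620.8  40. ] 6.2 120.9 41.6
spec [612.9 110.5] 4.2 120.4 51.2
spec [612.5 184.7] 4.3 121.2 32.4
```

```bash
cat >> r.py <<'E'
def pick(x,y,yaw,ztable):
    a=yaw-90; L(x,y,.15,a,v=.35); L(x,y,ztable+.03,v=.2)
    z=land(x,y,ztable+.03,ztable+.010,6,v=.06,step=.004); st("down"); manip.close(); s=st("grip")
    L(x,y,.15,v=.2); st("lift")
def to_caliper(w):
    """held specimen, head width w: lay it on the bed against the anvil"""
    y=-.035+w/2+.005; x=-.008
    L(*cal(x,y),.15,CY-90,v=.3); L(*cal(x,y),.045,v=.15); L(*cal(x,y),.0375,v=.05)
    f0=manip.state()["ft_force"][1]
    for i in range(26):
        y-=.0005; L(*cal(x,y),.0375,v=.02)
        if manip.state()["ft_force"][1]-f0>4: break
    st("anvil step %d y-nominal %.1f mm"%(i,(y+.035-w/2)*1000))
    y+=.0003; L(*cal(x,y),.034,v=.02); st("bed"); manip.gripper_open(); L(*cal(x,y),.14,v=.25)
    return y
def measure(w):
    grip_tab(.0815); slide_to(w+.005,.08); g=w+.005; f0=manip.state()["ft_force"][1]
    for i in range(30):
        g-=.0005; slide_to(g,.02); f=manip.state()["ft_force"][1]
        if f-f0>7: break
    st("pressed gap %.1f"%(g*1000)); manip.hold(.6); st("held"); manip.hold(.6); s=st("held")
    snap("scene","m%d"%(w*1000)); slide_to(.0815,.08); st("open"); leave_tab()
E
python3 - <<'E'
from r import *
pick(.6129,.1107,4.2,.004)
y=to_caliper(.05)
measure(.05)
L(.53,-.15,.28,CY-90,v=.3); d=snap("wrist","wc2")
for s in specs(d,.045,(.5,.72,-.28,-.05),300,.004): print("spec",*s, cal(-.008,y))
st()
E
```

```text
down t33.5 [612.6 110.7  13.5] F [ 0.3 -0.1  0.2] gap87.9 ff0.0
grip t34.5 [612.9 110.6  14. ] F [-0.4  0.3 -0.6] gap19.7 ff30.0
lift t35.4 [612.2 110.7 148.1] F [-0.9  0.1 -2.6] gap19.7 ff30.0
anvil step 13 y-nominal -2.0 mm t41.1 [ 610.9 -173.4   37.5] F [-1.5  6.5 -1.4] gap20.0 ff30.0
bed t41.4 [ 611.5 -173.4   35. ] F [-0.9  4.3  1.4] gap19.9 ff30.0
tab t46.6 [ 667.  -100.5   72. ] F [ 3.2  0.4 -1.4] gap11.7 ff30.0
pressed gap 47.0 t51.1 [ 665.5 -133.5   72. ] F [ 5.2  4.2 -1.3] gap11.7 ff30.0
held t51.7 [ 665.6 -133.5   72. ] F [ 5.1  3.9 -1.8] gap11.9 ff30.0
held t52.3 [ 665.6 -133.5   72. ] F [ 5.   3.9 -2. ] gap12.2 ff30.0
open t53.0 [667.  -99.7  72. ] F [ 5.1  1.9 -2.1] gap12.1 ff30.0
spec [ 611.8 -173.1] -2.7 119.4 51.1 [ 0.61097749 -0.17422505]
 t56.5 [ 530.  -149.8  279.2] F [ 0.3  0.2 -0.1] gap87.9 ff0.0
```

Run:
```python
import cv2,numpy as np
a=cv2.imread("pics/m50.png")[150:300,130:330];b=cv2.imread("pics/wc2.png")
cv2.imwrite("pics/v1.png",np.hstack([cv2.resize(a,(400,300)),cv2.resize(b,(400,300))]))
```

```text
(no output)
```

View pics/v1.png

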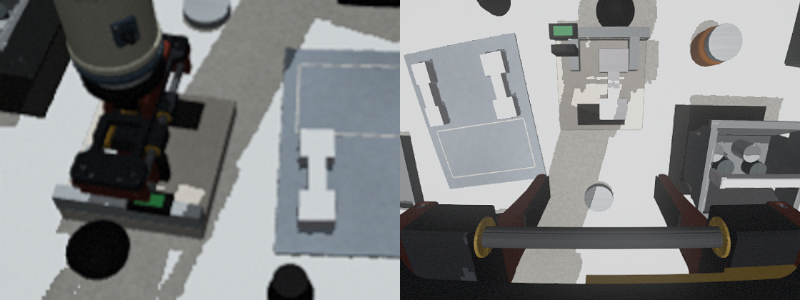

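The wide head sat between the jaws and came out square (−2.7° against −2.6°), but the press was light, about 4 N including friction. I'll press again more firmly, then view the tray and lay the specimen there.

```bash
python3 - <<'E'
s=open("r.py").read()
s=s.replace("f0=manip.state()[\"ft_force\"][1]\n    for i in range(30):\n        g-=.0005","manip.hold(.1)\n    for i in range(30):\n        g-=.0005").replace("if f-f0>7: break\n    st","if f>11: break\n    st")
s=s.replace("snap(\"scene\",\"m%d\"%(w*1000)); ","")
open("r.py","w").write(s)
E
cat >> r.py <<'E'
def view_tray(n):
    L(.40,.365,.30,-95,v=.3); d=snap("wrist",n); return d
E
python3 - <<'E'
from r import *
measure(.05)
d=view_tray("wt"); st()
for s in specs(d,.025,(.34,.6,.24,.52),300,.004): print("rim",*s)
for s in specs(d,.006,(.34,.6,.24,.52),300,.004): print("floor",*s)
E
```

```text
tab t60.0 [ 666.9 -100.5   72. ] F [ 3.   0.4 -0.5] gap12.1 ff30.0
pressed gap 43.5 t66.3 [ 665.5 -134.4   72. ] F [ 4.2 12.5 -1.4] gap12.1 ff30.0
held t66.9 [ 665.5 -134.3   72. ] F [ 4.4 11.4 -0.4] gap12.1 ff30.0
held t67.5 [ 665.5 -134.4   72. ] F [ 4.7 11.8 -1. ] gap11.8 ff30.0
open t68.1 [667.  -99.7  72. ] F [ 4.7  1.4 -1.6] gap12.1 ff30.0
 t72.2 [400.2 364.5 299.6] F [-0.   0.2  0.4] gap87.9 ff0.0
rim [457.6 379.2] 84.5 208.6 173.4
floor [457.  379.2] 84.4 198.0 162.1
```

View pics/wt.png

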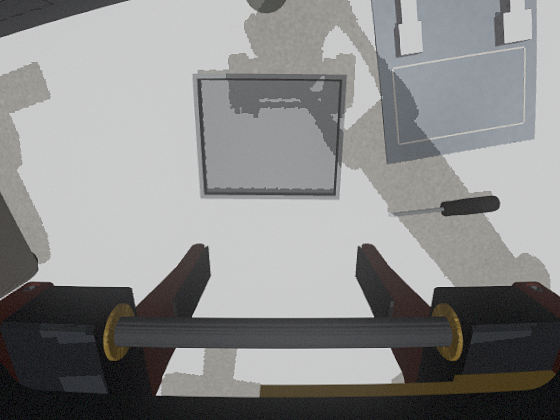

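The tray is centred at (457, 379) mm with yaw −5.5° and is empty (picture about (270,137)). Now I lay the wide specimen in it.

```bash
cat >> r.py <<'E'
T=np.array([.4572,.3792]); TY=-5.5
def tr(x,y): return T+rot(TY)@np.array([x,y])
def to_tray(y):
    p=tr(0,y); L(*p,.15,TY-90,v=.35); L(*p,.04,v=.15)
    z=land(*p,.028,.0145,3,v=.05); st("floor z%.4f"%z); manip.gripper_open(); L(*p,.07,v=.2)
def push(y0,y1):
    manip.close(); L(*tr(0,y0),.05,v=.2); L(*tr(0,y0),.018,v=.1); L(*tr(0,y1),.018,v=.06); st("pushed")
    L(*tr(0,y0+.7*(y1-y0)),.018,v=.1); L(*tr(0,y0),.12); manip.gripper_open()
E
python3 - <<'E'
from r import *
pick(.6114,-.1733,-2.6,.025)
to_tray(.036); push(.002,.0485)
d=view_tray("wt2"); st()
for s in specs(d,.026,(.36,.56,.27,.49),300,.004): print("spec",*s)
L(.54,.105,.28,-85,v=.35); d=snap("wrist","wb3")
for s in specs(d): print("spec",*s)
st()
E
```

```text
down t75.9 [ 611.1 -173.2   34.5] F [0.2 0.7 0.6] gap88.0 ff0.0
grip t76.9 [ 611.4 -173.3   35. ] F [-0.5 -0.2 -0.3] gap19.9 ff30.0
lift t77.7 [ 610.8 -173.1  148.2] F [ 0.5 -0.2 -3.2] gap19.7 ff30.0
floor z0.0145 t82.4 [460.7 415.1  16. ] F [-4.  -2.7  5.3] gap19.7 ff30.0
pushed t87.0 [461.6 427.7  17.5] F [0.6 0.4 0.4] gap0.7 ff0.0
 t90.2 [400.  364.8 297. ] F [ 0.1 -0.1 -0.2] gap87.7 ff0.0
spec [457.5 378.9] 84.5 208.0 172.8
spec [620.6  40. ] 7.0 121.7 41.1
spec [613.5 185. ] 4.5 121.2 32.1
 t91.2 [539.5 106.2 279.7] F [ 1.  -0.3 -0.1] gap87.8 ff0.0
```

View pics/wt2.png

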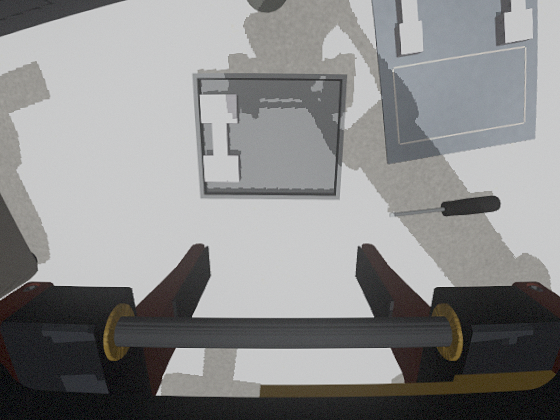

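Wide specimen lies flat along the tray's left side (220,137). 91 s used, so I'm trimming the steps and doing the mid one.

```bash
python3 - <<'E'
s=open("r.py").read()
s=s.replace("y=-.035+w/2+.005; x=-.008","y=-.035+w/2+.002; x=-.008").replace(".15,CY-90,v=.3)",".12,CY-90,v=.4)").replace("manip.gripper_open(); L(*cal(x,y),.14,v=.25)","manip.gripper_open(); L(*cal(x,y),.13,v=.35)")
s=s.replace("slide_to(w+.005,.08); g=w+.005; manip.hold(.1)","slide_to(w+.002,.1); g=w+.001; ").replace("g-=.0005; slide_to(g,.02)","g-=.001; slide_to(g,.03)").replace("manip.hold(.6); st(\"held\"); manip.hold(.6)","manip.hold(1.0)")
s=s.replace("L(x,y,.15,CY,v=.3); L(x,y,ZT,v=.15)","L(x,y,.13,CY,v=.4); L(x,y,ZT,v=.2)").replace("L(p[0],p[1],.16,v=.25)","L(p[0],p[1],.13,v=.3)")
s=s.replace("slide_to(.0815,.08); st","slide_to(.0815,.12); st")
s=s.replace("L(x,y,.15,a,v=.35); L(x,y,ztable+.03,v=.2)","L(x,y,.12,a,v=.4); L(x,y,ztable+.03,v=.25)").replace("L(x,y,.15,v=.2); st(\"lift\")","L(x,y,.12,v=.25); st(\"lift\")")
s=s.replace("L(*p,.15,TY-90,v=.35); L(*p,.04,v=.15)","L(*p,.12,TY-90,v=.4); L(*p,.04,v=.2)")
open("r.py","w").write(s)
E
python3 - <<'E'
from r import *
pick(.6206,.0400,6.6,.004)
y=to_caliper(.04); print("y",y)
measure(.04)
p=cal(-.008,y); st()
d=snap("scene","mm")
for s in specs(d,.045,(.5,.66,-.26,-.05),200,.004): print("spec",*s,p)
E
```

```text
down t93.6 [620.3  40.   13.5] F [-0.2 -0.7  0.2] gap88.0 ff0.0
grip t94.7 [620.6  39.9  14. ] F [0.9 0.4 0.4] gap19.9 ff30.0
lift t95.2 [620.2  40.  118.7] F [-0.3 -0.2 -3.4] gap19.7 ff30.0
anvil step 7 y-nominal -2.0 mm t98.9 [ 610.7 -178.4   37.5] F [-0.5  5.4  0. ] gap19.9 ff30.0
bed t99.2 [ 611.3 -178.4   35. ] F [-0.2  6.   2.8] gap19.8 ff30.0
y -0.016700000000000003
tab t104.1 [ 667.  -100.4   72. ] F [ 2.6 -0.6 -0.3] gap11.9 ff30.0
pressed gap 32.0 t106.8 [ 665.1 -145.3   72. ] F [ 4.4 14.2 -0.9] gap11.8 ff30.0
held t107.8 [ 665.  -145.3   71.9] F [ 4.4 13.4 -1.1] gap11.9 ff30.0
open t108.4 [ 666.9 -100.2   72. ] F [ 5.5  2.5 -2.5] gap11.8 ff30.0
 t110.0 [ 668.  -100.7  133.3] F [-0.2  0.   0.1] gap87.9 ff0.0
spec [ 652.2 -179.8] -90.0 43.5 15.5 [ 0.61075067 -0.1792199 ]
spec [ 567.8 -168.1] -2.4 35.8 29.0 [ 0.61075067 -0.1792199 ]
```

Run:
```python
from r import *
pick(.6112,-.1783,-2.6,.025)
to_tray(-.036); push(-.002,-.0535)
L(.56,.17,.25,-85,v=.4); d=snap("wrist","wb4"); 
for s in specs(d): print("spec",*s)
d=snap("scene","s4"); st()
o,_=ortho(d,.026,.34,.58,.25,.51,.6); cv2.imwrite("pics/o4.png",o)
```

```text
down t113.4 [ 610.9 -178.2   34.5] F [ 0.7  0.1 -0.5] gap88.0 ff0.0
grip t114.5 [ 611.2 -178.3   35. ] F [0.1 0.6 0.2] gap20.0 ff30.0
lift t114.9 [ 611.2 -178.3  119.4] F [-0.1 -0.3 -2.4] gap19.7 ff30.0
floor z0.0145 t118.9 [453.8 343.4  16. ] F [-3.3 -2.4  5.8] gap19.9 ff30.0
pushed t123.7 [451.8 325.5  17.6] F [0.2 1.1 0.3] gap0.6 ff0.0
spec [614.  185.6] 5.3 119.6 30.9
 t127.0 [558.9 171.5 248.2] F [ 0.3  0.8 -0.4] gap88.0 ff0.0
```

View pics/o4.png

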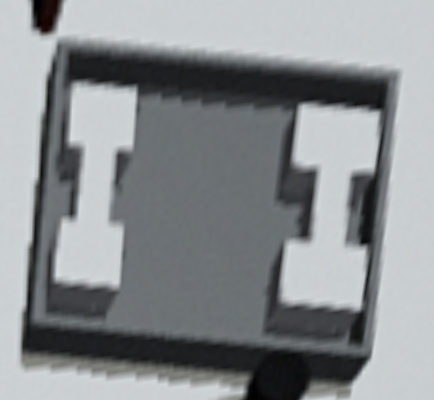

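Mid lies at the left (95,185) and wide at the right (332,205) of the rectified tray view, leaving about 120 mm between their waists for the narrow one. Narrow next.

Run:
```python
from r import *
pick(.6137,.1853,5.0,.004)
y=to_caliper(.03); print("y",y)
measure(.03)
pick(.6112,cal(-.008,y)[1]+.0009,-2.6,.025)
to_tray(-.0012)
L(.40,.36,.20,-95,v=.4); d=snap("scene","s5"); st()
o,_=ortho(d,.026,.34,.58,.25,.51,.6); b=d["frame"][90:290,40:320]
cv2.imwrite("pics/o5.png",np.hstack([cv2.resize(o,(400,369)),cv2.resize(b,(400,369))]))
for s in specs(d,.144,(.3,.6,-.55,-.25),100,.006): print("  totebar",*s)
for s in specs(load("s1"),.144,(.3,.6,-.55,-.25),100,.006): print("  totebar before",*s)
```

```text
down t129.2 [613.4 185.2  13.5] F [ 0.5 -1.  -0.6] gap87.9 ff0.0
grip t130.2 [613.7 185.2  14. ] F [-0.5 -0.7  0.3] gap19.9 ff30.0
lift t130.8 [613.3 185.2 118.7] F [-0.2  0.3 -2.1] gap20.2 ff30.0
anvil step 7 y-nominal -2.0 mm t134.8 [ 610.5 -183.4   37.5] F [-0.7  6.4 -0.7] gap19.9 ff30.0
bed t135.2 [ 611.1 -183.4   35. ] F [-1.4  6.3  2.5] gap20.0 ff30.0
y -0.021700000000000004
tab t140.0 [ 666.9 -100.5   72. ] F [ 2.6  0.4 -0.2] gap12.0 ff30.0
pressed gap 23.0 t142.7 [ 664.6 -155.6   72. ] F [ 4.2 12.6 -0.7] gap12.2 ff30.0
held t143.7 [ 664.6 -155.6   72. ] F [ 3.7 12.4  0. ] gap11.6 ff30.0
open t144.3 [ 666.9 -100.6   72. ] F [ 4.3  1.5 -2.9] gap11.7 ff30.0
down t149.2 [ 611.  -183.2   34.5] F [0.2 0.5 0.4] gap87.6 ff0.0
grip t150.3 [ 611.2 -183.3   35. ] F [ 0.1  0.2 -0.2] gap19.9 ff30.0
lift t150.8 [ 611.2 -183.3  119.6] F [-0.5  0.3 -2.8] gap19.8 ff30.0
floor z0.0145 t154.9 [457.1 378.   16. ] F [-3.8 -2.1  5.4] gap19.8 ff30.0
 t157.0 [399.6 359.7 198.2] F [-0.3 -0.5 -0.6] gap88.0 ff0.0
  totebar [ 462.3 -411.7] 87.3 178.7 22.8
  totebar before [ 469.3 -384.1] 87.3 178.4 22.6
```

View pics/o5.png

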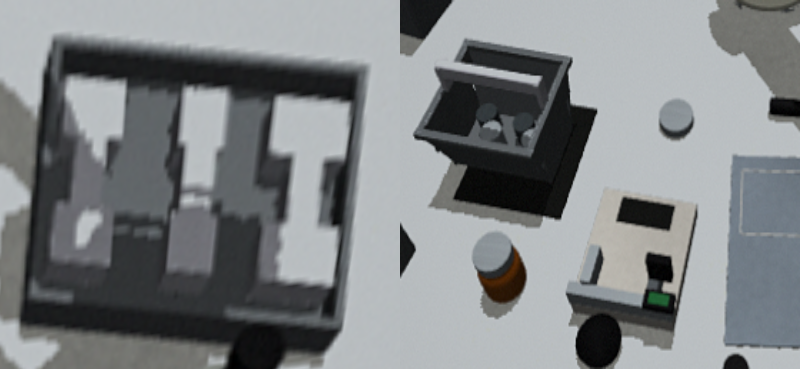

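All three specimens are in the tray. The tote has been knocked on the mat by about (−7, −28) mm. I'll measure the outline from several stored views before fetching it.

Run:
```python
from r import *
for n in ("w1","wb","wb3","wt2","s1","s5"):
    d=load(n); mm=.5; o,_=ortho(d,.004,.40,.58,-.03,.225,mm); g=o.mean(-1).astype(np.float32)
    th=g-cv2.blur(g,(21,21)); 
    # keep only the inner board: around the expected outline
    ex=cv2.boxPoints(((.1002+.03)/mm*1000,(.4947-.40)/mm*1000,)and(((.1002+.03)*1000/mm,(.4947-.40)*1000/mm),(190/mm,104/mm),-5.4))
    band=np.zeros(g.shape,np.uint8); cv2.polylines(band,[ex.astype(int)],True,255,int(14/mm)); m=((th>10)&(band>0)).astype(np.uint8)
    k,l,s,_=cv2.connectedComponentsWithStats(m); big=np.isin(l,[i for i in range(1,k) if s[i,4]>60])
    q=np.argwhere(big)[:,::-1].astype(np.float32)
    # fit four sides robustly in the outline's frame
    pts=np.stack([.40e3+q[:,1]*mm,-.03e3+q[:,0]*mm],1); u=(pts-[494.7,100.2])@rot(5.4)
    r=[]
    for ax,sg,hl in ((0,-1,51),(0,1,51),(1,-1,94),(1,1,94)):
        k=(abs(u[:,ax]-sg*hl)<5)&(abs(u[:,1-ax])<(85 if ax==0 else 42)); 
        if k.sum()<50: r.append((np.nan,np.nan)); continue
        v=cv2.fitLine(u[k],cv2.DIST_HUBER,0,.01,.01).ravel(); t=v[1-ax]; off=v[2+ax]-v[2+1-ax]*v[ax]/t
        r.append((off,np.degrees(np.arctan(v[ax]/t))))
    r=np.array(r); c=np.array([r[:2,0].mean(),r[2:,0].mean()]); w=rot(5.4)@c+[494.7,100.2]
    print(n,"centre",np.round(w,1),"sides",np.round(r[:,0],1),"dyaw",np.round([-r[0,1],-r[1,1],r[2,1],r[3,1]],2))
```

```text
w1 centre [494.8  99.4] sides [-53.1  53.2 -97.1  95.5] dyaw [-0.01 -0.05 -0.09 -0.18]
wb centre [494.8  99.2] sides [-53.1  53.1 -97.5  95.4] dyaw [-0.03 -0.03 -0.06 -0.1 ]
wb3 centre [494.7  99.3] sides [-53.3  53.1 -97.4  95.7] dyaw [ 0.1  -0.08 -0.01 -0.06]
wt2 centre [495.3  98.6] sides [-52.7  53.6 -97.9  94.5] dyaw [-0.08 -0.02  0.07  0.14]
s1 centre [nan nan] sides [-53.2  51.7   nan  95.4] dyaw [-0.14 -1.35   nan  0.11]
s5 centre [494.8  97.7] sides [-53.1  52.8 -96.6  91.7] dyaw [-0.29  0.04  0.15  8.75]
```

Run:
```python
from r import *
bx,by,a=.4596,-.4127,-2.9
L(.42,.10,.28,-60,v=.5); L(bx,by,.22,a,v=.5); L(bx,by,.122,v=.2); manip.close(); st("grip")
L(bx,by,.15,v=.1); st("lift"); L(bx,by,.27,v=.25)
hx,hy,ha=.4948,.0990,5.4
L(hx,hy,.27,ha,v=.3); L(hx,hy,.135,v=.2); print(land(hx,hy,.13,.120,8)); st("landed")
manip.gripper_open(); L(hx,hy,.2,v=.25)
L(.42,-.12,.30,0,v=.4); d=snap("scene","s6"); e=snap("wrist","w6"); st()
for n,d in (("s",d),("w",e)):
    for s in specs(d,.144,(.4,.6,-.03,.23),100,.006): print(n,"bar",*s)
for s in specs(load("scene0"),.144,(.4,.6,-.03,.23),100,.006): print("start scene bar",*s)
print("board rim etc")
o,_=ortho(d:=load("s6"),.004,.40,.60,-.05,.25,.5)
cv2.imwrite("pics/o6.png",np.hstack([cv2.resize(load("s6")["frame"][100:300,200:480],(420,300)),cv2.resize(e["frame"],(380,300))]))
```

```text
grip t161.8 [ 459.4 -412.7  121.8] F [-0.7  0.3  0.3] gap15.9 ff30.0
lift t162.2 [ 459.8 -412.8  150.2] F [-0.5  0.5 -6.3] gap15.9 ff30.0
0.12
landed t166.9 [494.9  99.  121.8] F [-5.4 -0.7  5.6] gap15.8 ff30.0
 t169.4 [ 420.1 -118.6  298.1] F [0.2 0.4 0.2] gap87.8 ff0.0
s bar [497.2  97.5] -84.8 178.7 23.3
w bar [499.4  39.8] -85.7 63.1 19.2
start scene bar [493.6 102.8] -87.2 170.7 23.4
board rim etc
```

View pics/o6.png

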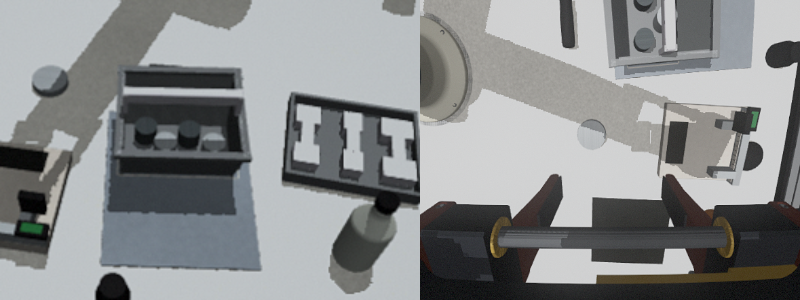

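The scene view shows the tote upright on its place and the three specimens flat in the tray. A last numeric check: the distance between the tote's base edge and the outline at its −y end, from the wrist picture already taken.

Run:
```python
from r import *
d=load("w6"); o,P=ortho(d,.004,.40,.60,-.05,.25,.5); g=o.mean(-1); 
for x in (-30,-10,10,30):
    ys=np.arange(-118,-78,1.); w=np.stack([np.full(ys.size,x),ys],1)@rot(5.4).T+[494.8,99.2]
    q=((w-[400,-50])/.5).round().astype(int)
    print(x,[(int(y),int(g[a,b]),int(P[a,b,2]*1000)) for y,(a,b) in zip(ys,q)][::2])
for z,b,n in ((.104,(.38,.62,-.03,.23),"rim"),):
    for k in ("w6","s6"):
        for s in specs(load(k),z,b,60,.004): print(k,n,*s)
```

```text
-30 [(-118, 210, 1), (-116, 176, 0), (-114, 160, 5), (-112, 176, 4), (-110, 176, 7), (-108, 172, 4), (-106, 120, 4), (-104, 119, 3), (-102, 120, 5), (-100, 118, 4), (-98, 124, 4), (-96, 146, 4), (-94, 130, 5), (-92, 98, 6), (-90, 106, 105), (-88, 156, 105), (-86, 158, 106), (-84, 159, 106), (-82, 159, 105), (-80, 159, 103)]
-10 [(-118, 210, 2), (-116, 202, 0), (-114, 151, 5), (-112, 173, 5), (-110, 171, 6), (-108, 168, 3), (-106, 120, 6), (-104, 119, 5), (-102, 121, 3), (-100, 119, 3), (-98, 122, 4), (-96, 143, 7), (-94, 132, 3), (-92, 106, 4), (-90, 84, 104), (-88, 152, 104), (-86, 157, 104), (-84, 157, 105), (-82, 157, 104), (-80, 156, 105)]
10 [(-118, 209, 1), (-116, 195, 1), (-114, 154, 2), (-112, 170, 5), (-110, 171, 5), (-108, 164, 5), (-106, 129, 4), (-104, 118, 5), (-102, 119, 5), (-100, 119, 5), (-98, 122, 4), (-96, 146, 7), (-94, 128, 4), (-92, 102, 6), (-90, 79, 99), (-88, 156, 105), (-86, 157, 104), (-84, 156, 105), (-82, 155, 103), (-80, 162, 104)]
30 [(-118, 208, 1), (-116, 205, 0), (-114, 163, 5), (-112, 171, 6), (-110, 170, 4), (-108, 169, 6), (-106, 125, 5), (-104, 119, 6), (-102, 117, 5), (-100, 118, 5), (-98, 114, 5), (-96, 156, 5), (-94, 128, 4), (-92, 111, 4), (-90, 88, 105), (-88, 158, 104), (-86, 153, 104), (-84, 153, 105), (-82, 123, 103), (-80, 109, 106)]
w6 rim [499.3  45.2] 4.9 182.1 93.4
s6 rim [494.6  97.4] -85.1 198.9 186.6
```

```bash
python3 -c "
from bench import manip, ticket, get_image
print(ticket.job_done())"
```

```text
the job is handed in; nothing more can be done
None
```

The job is handed in at about 170 s of the 210 s allowed, with no score returned: all three specimens were pressed in the caliper in order (widest to narrowest) and lie flat in the tray, and the tote is back on its outline, about 2 mm off in y and within 0.5° of square.

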